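# Sort out the mixed-up canister lids

## Task

After the washing-up the three wooden lids were laid on the wrong canisters, where they only perch on the rims. Swap them round so that every canister is closed by the lid of its own shape (round, square, oblong), fitted fully home and level; the empty cork trivet is a clear spot to lay a lid down meanwhile. Leave the canisters standing where they are and do not disturb the two mugs.

Things in the scene. Friction and masses are not known exactly. Their poses are not given: they have to be found in the camera images.
- lid_round: Round wooden lid, plate 116 mm across, 10 mm thick, turned knob on top 28 mm across, 28 mm high (lowest 6 mm: 20 mm across). Collar below 12 mm deep, rounded foot, 3.5 mm play all round in its own mouth. Origin: centre of the plate's underside, z up (plate top +10, grip top +38, collar foot -12 mm). Starts perched, collar on the rim, on the square canister. 0.15 kg.
- lid_square: Square wooden lid, plate 96 x 96 x 10 mm, block knob on top 22 x 22 mm, 28 mm high. Collar below 12 mm deep, rounded foot, 3.5 mm play all round in its own mouth. Origin: centre of the plate's underside, z up (plate top +10, grip top +38, collar foot -12 mm). x, y along its sides. Fits at any quarter turn. Starts perched on the oblong canister. 0.13 kg.
- lid_oblong: Oblong wooden lid, plate 138 x 74 x 10 mm, bar handle along its length 50 x 22 mm, 28 mm high. Collar below 12 mm deep, rounded foot, 3.5 mm play all round in its own mouth. Origin: centre of the plate's underside, z up (plate top +10, grip top +38, collar foot -12 mm). x along its length. Fits either way round. Starts perched on the round canister. 0.13 kg.
- can_round: White stoneware canister, open on top, 6 mm walls, about 0.9 kg, loose. Origin: centre of its underside, z up. Round, 116 mm across, 100 mm high, mouth 104 mm. Its own lid is home when the plate's underside rests on the rim, 100 mm above the origin.
- can_square: White stoneware canister, open on top, 6 mm walls, about 0.9 kg, loose. Origin: centre of its underside, z up. Square, 96 x 96 mm, 90 mm high, mouth 84 x 84 mm, x and y along its sides. Its own lid is home when the plate's underside rests on the rim, 90 mm above the origin.
- can_oblong: White stoneware canister, open on top, 6 mm walls, about 0.9 kg, loose. Origin: centre of its underside, z up. Oblong, 138 x 74 mm, x along the length, 76 mm high, mouth 126 x 62 mm. Its own lid is home when the plate's underside rests on the rim, 76 mm above the origin.
- trivet: Flat round cork trivet, 170 mm across, 8 mm thick, fixed and empty: a clear spot to lay a lid down. Origin: centre of its underside.
- white_mug: Plain cream mug standing among the canisters, 88 mm high, about 80 mm across and 111 mm with its handle; origin at the centre of its underside (handle included). A bystander, not to be moved.
- tea_mug: White mug with thin stripes standing at the back left, 94 mm high, about 82 mm across and 112 mm with its handle; origin at the centre of its underside (handle included). A bystander, not to be moved.
Not all that is in view belongs to the job. What is shaped like the lid_round but yellow is not meant.

How it is judged:
By the outcome, as a careful person would: the job done as asked, in the order asked, and still so for the second after the job is handed in, with the robot touching nothing.
It also fails if it takes over 115 s, if anything falls off the work surface, if the arm or the gripper's body presses on something with over 40 N, if the wrist force passes 120 N, or if a joint passes its speed limit or range.

## Robot

A 7-joint arm with a two-finger parallel gripper is mounted at the origin on a cart in front of the work surface, level with it; the furniture and walls round the work are solid. World frame = base frame: x ahead of the robot, y to its left, z up, the work surface at z = 0. Lengths are in m, angles in rad, forces in N, time in s.
With the tool pointing down it reaches from about 0.35 to 0.9 m from the base axis. Payload 8.1 kg.
Tool frame: the origin (TCP) lies on the centre line of the jaws, within the pads' length; the fingertips stand 14 mm ahead of it and the grasp point (between the pads) lies 5 mm behind it; z points along the fingers, y is the direction in which the jaws open and shut (so a half turn about z gives the same grasp; the last joint's range is limited). The gripper opens to 92 mm and grips with 3 to 60 N. Pads are 19 mm wide; open, the fingers measure 130 mm over their backs; the gripper's body (75 mm by 190 mm) begins 47 mm behind the grasp point.
Start: joints at [1.147, 0.434, 0.025, 1.573, -0.012, 1.134, -0.075], TCP at [0.197, -0.593, 0.241] pointing down, gripper open.
Joint ranges: [-2.62, 2.62], [-0.44, 2.09], [-1.27, 1.32], [0.08, 2.57], [-1.32, 4.46], [0.12, 2], [-2.74, 2.74]. Speed limits (rad/s): [2.22, 2.22, 3.01, 3.01, 3.14, 3.14, 3.14].

## Interface

Orientations are given as a rotation vector (axis times angle).
In Python, from cell import observe, eyes, arm gives the robot as it stands.
- The arm moves only by the tool step_arm, never from a script. Its argument "series" is a list that holds one entry, the list of rows, each a list of 5 numbers: the finger opening in m, from 0 to 0.0918, then the shift along the world's x, y, z in m, then the turn about the world's z in degrees. In form: [[[hand, dx, dy, dz, spin], ...]]. A call has 1 to 20 rows; each row is the pose to reach, as a shift and turn from the pose measured when the call began; what a row does not reach only later rows make up. A row lasts 1/12 s, in which the tool goes at most 41.7 mm and 7.16 degrees, less where a joint would pass 70% of its speed; a pose out of reach is approached as far as the arm can. A call with a gripper value outside its range is refused whole. The fingers move at their own pace and stop on an object; "squeeze" is the grip in N (left out, the last holds). Time passes only in rows, so rows that repeat a pose let the fingers close. It gives the time, the measured TCP pose, the force and the opening at its end, in the units of the state.
- observe(): the state, without advancing time (a new reading comes with each control period).
- eyes.get_image(name): name is "scene" or "top"; returns (picture, depth): 480x640x3 uint8, red, green, blue; 480x640 float32, m along the optical axis (not along the pixel's ray), 0 where there is no reading.
- eyes.camera_params(name): a dict with "intrinsics" (3x3 intrinsics, pixels), "position" and "attitude" of the camera in the world. Camera axes: x right, y down, z forward; pixel columns grow to the right and rows downward; lengths in m; the calibration is good to about 2 mm. A picture is of the moment at which its call begins. camera_params takes no time and is no camera call.
- arm.sign_off(): hands the job in, once; it reports no verdict.
The state is a dict: "clock": time; "joints": joint angles; "dq": joint speeds; "joint_efforts": joint torques, N m; "position": TCP position; "ee_rot": TCP orientation; "force": force on the tool from outside, world axes, zero at the start; "ft_torque": the same for the moment, N m; "width": opening from 0.0 (shut) to 1.0 (fully open).
Only numpy, scipy, OpenCV 4.12 (cv2) and the standard library are available. Lean on these libraries where they do the work, as an engineer would, in place of code of your own. Each camera call takes 0.05 s, during which the arm holds its last target.

## Working session

There is one attempt and no reset: what is moved stays moved. The work goes in short steps, Python scripts to look and compute and a tool call to move; the robot and the scene stay as the last step left them, time stands still between calls to the robot, and variables do not carry over. Pictures are saved under pics/ and viewed, and the job is handed in when it is done.

Besides the shell and the picture viewer there is one more tool, called after "Request:" by a JSON object that holds its "api" and its "payload", one argument or row to a line. step_arm: Moves the arm, as the interface text tells. Its arguments: {"type":"object","properties":{"series":{"type":"array"},"squeeze":{"type":"number"}},"required":["series"]}

```bash
mkdir -p pics; ls; python3 - <<'E'
from cell import observe, eyes, arm
import cv2,numpy as np
print(observe())
for n in ("scene","top"):
    p,d=eyes.get_image(n); print(n,eyes.camera_params(n))
    cv2.imwrite(f"pics/{n}0.png",p[:,:,::-1]); np.save(f"{n}0_d.npy",d); np.save(f"{n}0_p.npy",p)
E
```

```text
pics
{'clock': 0.0, 'joints': array([ 1.14737204,  0.43521373,  0.02501558,  1.5741001 , -0.01157857,
        1.13399456, -0.07506537]), 'dq': array([ 4.19036368e-05, -1.09720510e-03,  1.06017272e-03,  1.09506075e-03,
       -1.73730271e-04,  8.41569823e-04,  1.03020654e-03]), 'joint_efforts': array([-1.10456956e-04, -6.67854381e+01,  9.84919108e-01, -3.14465010e+01,
       -6.06178259e-02,  4.30789590e-02,  1.74933375e-04]), 'position': array([ 0.19685633, -0.59267333,  0.23995005]), 'ee_rot': array([-3.09978277e+00, -5.01449153e-01,  6.69788208e-04]), 'force': array([-0.58085389, -0.00715786,  0.30711259]), 'ft_torque': array([-0.04129443,  0.00968081,  0.00776303]), 'width': 0.9991546546422182}
scene {'intrinsics': array([[457.85078064,   0.        , 314.46843912],
       [  0.        , 457.85078064, 232.60413552],
       [  0.        ,   0.        ,   1.        ]]), 'position': array([ 0.3299823 , -1.11512391,  0.87241973]), 'attitude': array([-2.24153687,  0.22267206, -0.09418393])}
top {'intrinsics': array([[499.3192654 ,   0.        , 315.5389065 ],
       [  0.        , 499.3192654 , 240.90727731],
       [  0.        ,   0.        ,   1.        ]]), 'position': array([ 0.30738666, -0.1373008 ,  1.44865314]), 'attitude': array([-2.12025197,  2.17755754, -0.17480341])}
```

View pics/scene0.png

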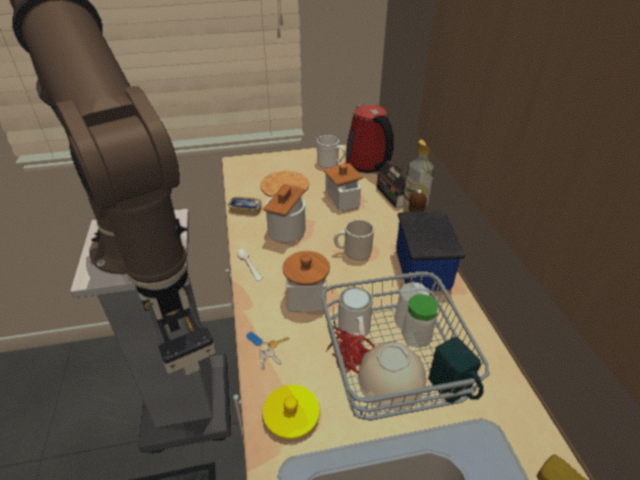

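View pics/top0.png

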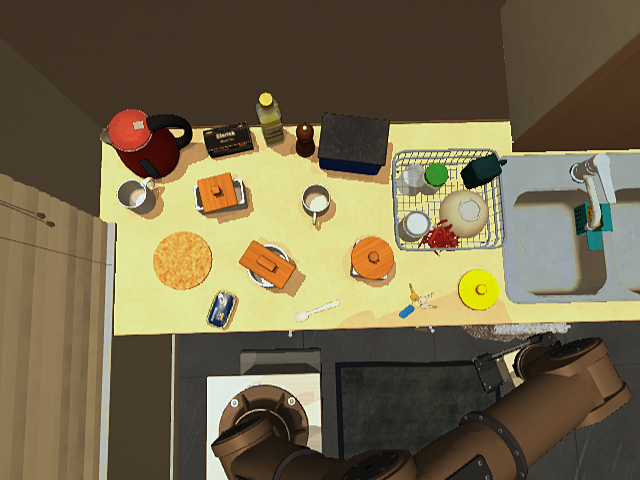

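The top view shows the oblong lid on the round canister (268,263), the square lid on the oblong canister (217,190) and the brown round lid on the square canister (372,257). The yellow lookalike is at (479,289), the trivet at (182,261), and the mugs at (316,203) and (137,196). The two round lid candidates are brown (372,257) and yellow (479,289). The brown one fits, being wooden and perched on the square canister.

```bash
cat > h.py <<'E'
import numpy as np,cv2
from scipy.spatial.transform import Rotation as R
def cloud(d,c):
    K=c["intrinsics"];v,u=np.mgrid[:480,:640]
    P=np.stack([(u-K[0,2])/K[0,0]*d,(v-K[1,2])/K[1,1]*d,d],-1)
    return P@R.from_rotvec(c["attitude"]).as_matrix().T+c["position"]
def toplane(uv,z,c):
    K=c["intrinsics"];uv=np.atleast_2d(uv).astype(float)
    r=np.stack([(uv[:,0]-K[0,2])/K[0,0],(uv[:,1]-K[1,2])/K[1,1],np.ones(len(uv))],-1)@R.from_rotvec(c["attitude"]).as_matrix().T
    p=c["position"];return p+r*((z-p[2])/r[:,2])[:,None]
def rect(pts):
    (c,(w,h),a)=cv2.minAreaRect(pts[:,:2].astype(np.float32)*1000)
    if w<h: w,h,a=h,w,a+90
    return np.round(c,1),round(w,1),round(h,1),round((a+90)%180-90,1)
E
python3 - <<'E'
from h import *
from cell import eyes
for n in ("top","scene"):
    c=eyes.camera_params(n);p=np.load(n+"0_p.npy");d=np.load(n+"0_d.npy");W=cloud(d,c)
    hsv=cv2.cvtColor(p,cv2.COLOR_RGB2HSV)
    pts= {"top":dict(obl=(258,258),sq=(210,185),rd=(360,250),yel=(468,280),tri=(182,261),table=(330,280)),"scene":dict(sq=(340,180),rd=(295,275),tri=(265,183),table=(300,370))}[n]
    for k,(u,v) in pts.items(): print(n,k,hsv[v,u],W[v,u].round(4))
p=np.load("top0_p.npy");cv2.imwrite("pics/crop0.png",cv2.resize(p[160:310,110:410],None,fx=2.6,fy=2.6,interpolation=cv2.INTER_CUBIC)[:,:,::-1])
p=np.load("scene0_p.npy");cv2.imwrite("pics/crop0s.png",cv2.resize(p[120:320,215:415],None,fx=3,fy=3,interpolation=cv2.INTER_CUBIC)[:,:,::-1])
E
```

```text
top obl [ 13 213 180] [ 0.4618 -0.0048  0.1536]
top sq [ 14 209 221] [0.6764 0.1322 0.0961]
top rd [ 15 208 231] [ 0.481  -0.2759  0.1139]
top yel [ 31 255 235] [ 0.3977 -0.5889  0.0301]
top tri [ 18 178 229] [0.4755 0.2282 0.0137]
top table [ 29  92 227] [ 0.4107 -0.1972 -0.0048]
scene sq [ 13 169 164] [0.6374 0.0699 0.0958]
scene rd [ 13 172 162] [ 0.4285 -0.3387  0.112 ]
scene tri [ 14 148 184] [0.4128 0.2366 0.0094]
scene table [ 23  78 194] [ 0.406  -0.5217 -0.0015]
```

View pics/crop0.png

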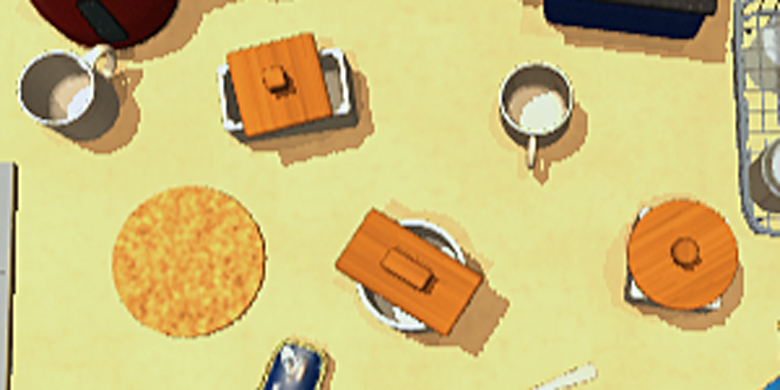

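View pics/crop0s.png

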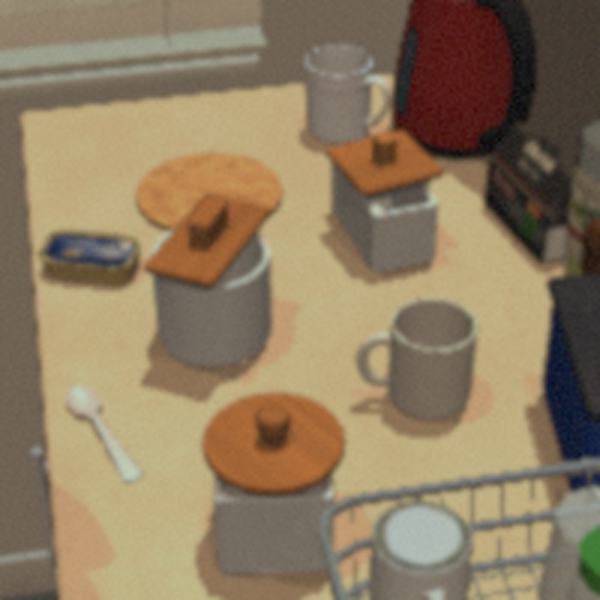

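The crops confirm brown round lid on the square canister and the other two lids as described. Next I measure plates, canisters and trivet.

```bash
cat > m.py <<'E'
from h import *
from cell import eyes,observe
def jaw():
    s=observe(); M=R.from_rotvec(s["ee_rot"]).as_matrix(); y=M[:,1]
    return s["position"],np.degrees(np.arctan2(y[1],y[0])),M[:,2]
def comps(p,lo,hi,minA):
    m=cv2.inRange(cv2.cvtColor(p,cv2.COLOR_RGB2HSV),np.array(lo),np.array(hi))
    m=cv2.morphologyEx(m,cv2.MORPH_CLOSE,np.ones((7,7)))
    m=cv2.morphologyEx(m,cv2.MORPH_OPEN,np.ones((5,5)))
    return [x for x in cv2.findContours(m,cv2.RETR_EXTERNAL,cv2.CHAIN_APPROX_NONE)[0] if cv2.contourArea(x)>minA]
def brown(n,p,minA=600):
    return comps(p,(7,(195 if n=="top" else 155),60),((16 if n=="top" else 15),255,255),minA)
E
python3 - <<'E'
from m import *
print("jaw",[np.round(x,4) for x in jaw()])
for n in ("top","scene"):
    c=eyes.camera_params(n);p=np.load(n+"0_p.npy");d=np.load(n+"0_d.npy");W=cloud(d,c)
    for x in brown(n,p,500):
        m=np.zeros((480,640),np.uint8);cv2.drawContours(m,[x],-1,1,-1)
        pts=W[(m>0)&(d>0)]; u=x[:,0].mean(0)
        zm=np.median(pts[:,2]); 
        if zm<0 or zm>.2: continue
        pl=pts[abs(pts[:,2]-zm)<.008]; A=np.c_[pl[:,:2],np.ones(len(pl))]; co=np.linalg.lstsq(A,pl[:,2],rcond=None)[0]
        print(n,u.round(),"zmed",zm.round(4),"tilt",co[:2].round(3))
        for z in (.122,.098,.112):
            if abs(z-zm)<.009:
                q=toplane(x[:,0]+0.0,z,c); print("  z",z,"rect",rect(q),"circ",[np.round(v,1) for v in cv2.minEnclosingCircle((q[:,:2]*1000).astype(np.float32))])
        g=pts[pts[:,2]>zm+.017]
        if len(g)>5: print("  grip n",len(g),g.mean(0).round(4), rect(g))
    if n=="top":
        m=comps(p,(16,120,120),(22,200,255),800)
        for x in m:
            q=toplane(x[:,0],.008,c);print("cork?",x[:,0].mean(0),[np.round(v,1) for v in cv2.minEnclosingCircle((q[:,:2]*1000).astype(np.float32))])
E
```

```text
jaw [array([ 0.1969, -0.5927,  0.24  ]), np.float64(-71.6276), array([-6.0e-04,  1.3e-03, -1.0e+00])]
top [267. 264.] zmed 0.1235 tilt [0.002 0.002]
  z 0.122 rect (array([448. , -24.8]), 135.9, 73.1, 56.3) circ [array([447.8, -25.1]), np.float64(72.7)]
  grip n 162 [ 0.4492 -0.025   0.1503] (array([449.6, -24.6]), 49.9, 21.9, 56.3)
top [372. 258.] zmed 0.1129 tilt [ 0.001 -0.002]
  z 0.112 rect (array([ 460.3, -309. ]), 111.5, 110.8, -2.2) circ [array([ 459.8, -308. ]), np.float64(57.2)]
  grip n 87 [ 0.46   -0.3076  0.1393] (array([ 460.1, -307.9]), 26.0, 25.2, 24.0)
top [217. 192.] zmed 0.0991 tilt [-0.006 -0.003]
  z 0.098 rect (array([654.2, 112.5]), 94.4, 93.1, -76.6) circ [array([654.1, 112.6]), np.float64(62.6)]
  grip n 66 [0.6559 0.1119 0.1262] (array([656.4, 112.7]), 21.4, 20.7, -77.3)
cork? [182.18235294 259.97647059] [array([479.5, 229.7]), np.float64(85.0)]
cork? [173.63380282 176.46478873] [array([722.6, 250.9]), np.float64(140.9)]
scene [306. 268.] zmed 0.1118 tilt [-0.001  0.001]
  z 0.112 rect (array([ 458.8, -316.4]), 108.9, 107.1, 78.4) circ [array([ 459. , -316.3]), np.float64(56.7)]
  grip n 99 [ 0.4588 -0.316   0.1366] (array([ 460.5, -311.9]), 27.7, 27.0, -67.7)
scene [285. 199.] zmed 0.1219 tilt [-0.002  0.005]
  z 0.122 rect (array([446.8, -32. ]), 140.2, 72.9, 56.2) circ [array([449.8, -33.5]), np.float64(71.7)]
  grip n 102 [ 0.448  -0.0329  0.1468] (array([447.1, -29.8]), 47.1, 23.4, 57.3)
```

Request:
{"api": "step_arm", "payload": {
  "series": [
    [[0.07,0.252,0.567,0,38],[0.07,0.252,0.567,0,38],[0.07,0.252,0.567,0,38],[0.07,0.252,0.567,0,38],[0.07,0.252,0.567,0,38],[0.07,0.252,0.567,0,38],[0.07,0.252,0.567,0,38],[0.07,0.252,0.567,0,38],[0.07,0.252,0.567,0,38],[0.07,0.252,0.567,0,38],[0.07,0.252,0.567,0,38],[0.07,0.252,0.567,0,38],[0.07,0.252,0.567,0,38],[0.07,0.252,0.567,0,38],[0.07,0.252,0.567,0,38],[0.07,0.252,0.567,0,38],[0.07,0.252,0.567,0,38],[0.07,0.252,0.567,0,38],[0.07,0.252,0.567,0,38],[0.07,0.252,0.567,0,38]]
  ],
  "squeeze": 15
}}

```text
clock: 1.77
position: [0.4484, -0.0272, 0.2399]
ee_rot: [-2.77, -1.48, 0.002]
force: [-0.6, 0.1, 0.2]
width: 0.762
```

Request:
{"api": "step_arm", "payload": {
  "series": [
    [[0.07,0.0,0.001,-0.035,0],[0.07,0.0,0.001,-0.07,0],[0.07,0,0.001,-0.085,0],[0.07,0,0.001,-0.095,0],[0.07,0,0.001,-0.1,0],[0.07,0,0.001,-0.1,0],[0.07,0,0.001,-0.1,0]]
  ]
}}

```text
clock: 2.35
position: [0.449, -0.0264, 0.1407]
ee_rot: [-2.771, -1.48, 0.001]
force: [0.3, -0.9, -0.1]
width: 0.764
```

```bash
python3 - <<'E'
from m import *
p,d=eyes.get_image("scene");cv2.imwrite("pics/s1.png",cv2.resize(p[120:320,215:415],None,fx=3,fy=3)[:,:,::-1])
p,d=eyes.get_image("top");cv2.imwrite("pics/t1.png",cv2.resize(p[160:310,110:410],None,fx=2.6,fy=2.6)[:,:,::-1])
print(observe()["force"])
E
```

```text
[-0.00708084  0.02456669 -0.35679893]
```

View pics/s1.png

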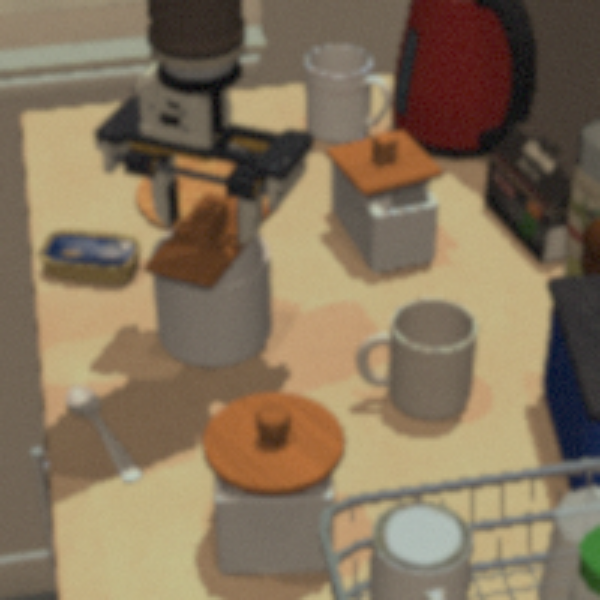

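View pics/t1.png

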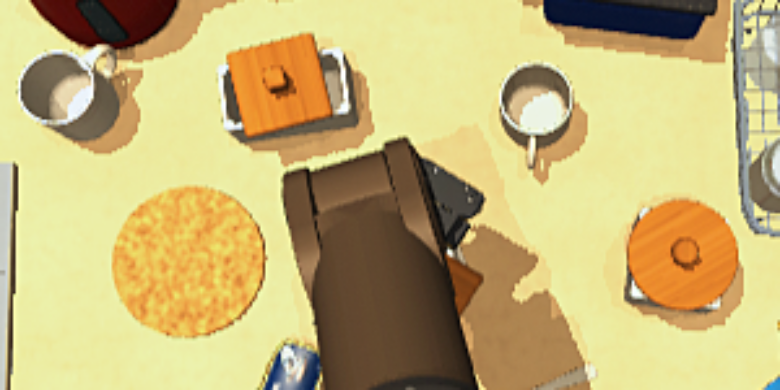

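The fingers straddle the bar, which sits between the jaws at about (210,220) in the scene crop. I'll close and lift.

Request:
{"api": "step_arm", "payload": {
  "series": [
    [[0.03,0,0,0,0],[0.03,0,0,0,0],[0.02,0,0,0,0],[0.01,0,0,0,0],[0.01,0,0,0,0],[0.01,0,0,0,0],[0.01,0,0,0,0],[0.01,0,0,0.01,0],[0.01,0,0,0.03,0],[0.01,0,0,0.06,0],[0.01,0,0,0.08,0],[0.01,0,0,0.08,0]]
  ],
  "squeeze": 20
}}

```text
clock: 3.45
position: [0.4514, -0.0258, 0.2253]
ee_rot: [2.768, 1.479, 0.009]
force: [1.2, -0.1, -1.4]
width: 0.242
```

```bash
python3 - <<'E'
from m import *
p,d=eyes.get_image("scene");cv2.imwrite("pics/s2.png",cv2.resize(p[70:320,215:415],None,fx=2.4,fy=2.4)[:,:,::-1])
print(jaw())
E
```

```text
(array([ 0.45056178, -0.02609266,  0.22336206]), np.float64(-33.79163192952339), array([ 4.69174435e-03, -4.32053435e-04, -9.99988900e-01]))
```

View pics/s2.png

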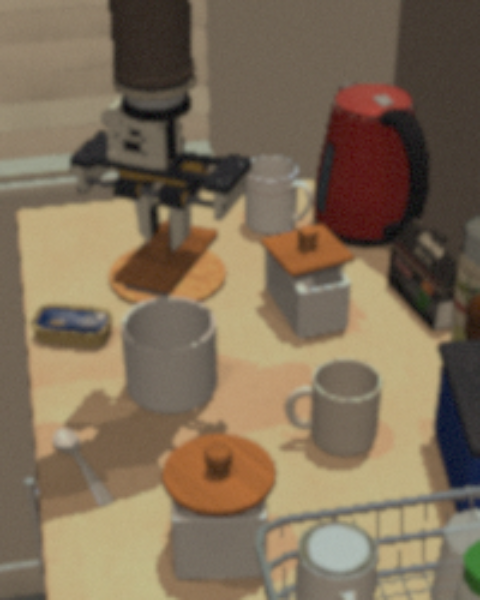

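Request:
{"api": "step_arm", "payload": {
  "series": [
    [[0.01,0.01,0.04,0,0],[0.01,0.015,0.08,0,0],[0.01,0.02,0.12,0,0],[0.01,0.025,0.16,0,0],[0.01,0.029,0.2,0,0],[0.01,0.029,0.235,-0.02,0],[0.01,0.029,0.256,-0.05,0],[0.01,0.029,0.256,-0.08,0],[0.01,0.029,0.256,-0.11,0],[0.01,0.029,0.256,-0.135,0],[0.01,0.029,0.256,-0.155,0],[0.01,0.029,0.256,-0.165,0],[0.01,0.029,0.256,-0.17,0],[0.01,0.029,0.256,-0.172,0],[0.01,0.029,0.256,-0.172,0]]
  ]
}}

```text
clock: 4.75
position: [0.4787, 0.2301, 0.0519]
ee_rot: [2.768, 1.48, 0.004]
force: [-5.4, -1.6, 8.7]
width: 0.238
```

Request:
{"api": "step_arm", "payload": {
  "series": [
    [[0.03,0,0,0,0],[0.05,0,0,0,0],[0.06,0,0,0,0],[0.06,0,0,0,0],[0.06,0,0,0.03,0],[0.06,0,0,0.07,0],[0.06,0,0,0.11,0],[0.06,-0.005,-0.04,0.15,0],[0.06,-0.01,-0.3,0.17,0],[0.06,-0.019,-0.539,0.17,0],[0.06,-0.019,-0.539,0.17,0],[0.06,-0.019,-0.539,0.17,0],[0.06,-0.019,-0.539,0.17,0],[0.06,-0.019,-0.539,0.17,0],[0.06,-0.019,-0.539,0.17,0],[0.06,-0.019,-0.539,0.17,0],[0.06,-0.019,-0.539,0.17,0],[0.06,-0.019,-0.539,0.17,0],[0.06,-0.019,-0.539,0.17,0],[0.06,-0.019,-0.539,0.17,0]]
  ]
}}

```text
clock: 6.42
position: [0.4594, -0.3003, 0.2216]
ee_rot: [2.768, 1.479, 0.004]
force: [1.5, 0.4, 0.8]
width: 0.65
```

```bash
python3 - <<'E'
from m import *
print(jaw())
c=eyes.camera_params("top")
p,d=eyes.get_image("top");cv2.imwrite("pics/t3.png",cv2.resize(p[160:310,110:410],None,fx=2.6,fy=2.6)[:,:,::-1])
np.save("t3p.npy",p);np.save("t3d.npy",d)
E
```

```text
(array([ 0.45935919, -0.30029518,  0.22156893]), np.float64(-33.75909764318401), array([ 0.00384539, -0.00141742, -0.9999916 ]))
```

View pics/t3.png

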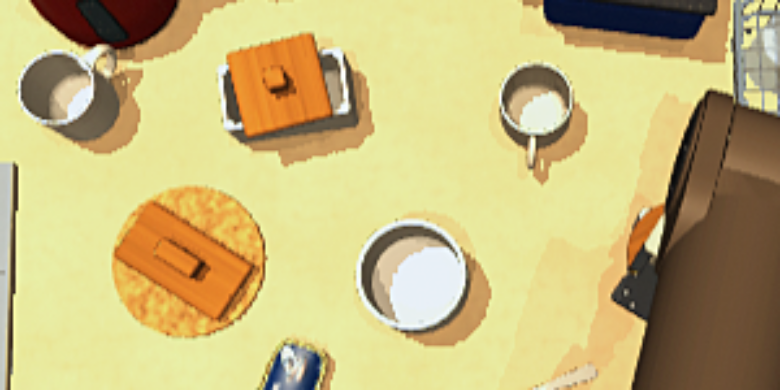

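The lid lies flat on the trivet and the round canister is open, with its rim centred near crop (412,275). I'll measure the rim.

```bash
python3 - <<'E'
from m import *
c=eyes.camera_params("top");p=np.load("t3p.npy");d=np.load("t3d.npy");W=cloud(d,c)
u0,u1,v0,v1=240,296,236,296
Wz=W[v0:v1,u0:u1]
m=(Wz[...,2]>.09)&(Wz[...,2]<.115)
P=Wz[m];print(len(P),P[:,2].mean())
print("rim depth circ",[np.round(v,2) for v in cv2.minEnclosingCircle((P[:,:2]*1000).astype(np.float32))])
from scipy.optimize import least_squares
f=least_squares(lambda q:np.hypot(P[:,0]-q[0],P[:,1]-q[1])-q[2],[.45,-.02,.055],loss="soft_l1",f_scale=.003);print(f.x)
# mask of rim pixels -> rays on plane z=.1
vv,uu=np.nonzero(m);q=toplane(np.c_[uu+u0,vv+v0],.1,c)
f=least_squares(lambda a:np.hypot(q[:,0]-a[0],q[:,1]-a[1])-a[2],[.45,-.02,.055],loss="soft_l1",f_scale=.003);print("ray",f.x)
for x in brown("top",p):
    print(rect(toplane(x[:,0],.030,c)),rect(toplane(x[:,0],.098,c)))
E
```

```text
311 0.0998907488331861
rim depth circ [array([449.79, -25.21]), np.float64(58.19)]
[ 0.44931226 -0.02552858  0.05464231]
ray [ 0.44932729 -0.02551967  0.05463044]
(array([474.7, 223.6]), 160.7, 80.3, 60.4) (array([466.6, 206.3]), 153.0, 76.4, 60.4)
(array([671.6, 125.1]), 99.1, 97.8, -76.6) (array([654.2, 112.5]), 94.4, 93.1, -76.6)
```

Request:
{"api": "step_arm", "payload": {
  "series": [
    [[0.06,0.001,-0.008,0,0],[0.06,0.001,-0.008,-0.03,0],[0.06,0.001,-0.008,-0.06,0],[0.06,0.001,-0.008,-0.08,0],[0.06,0.001,-0.008,-0.09,0],[0.06,0.001,-0.008,-0.091,0],[0.06,0.001,-0.008,-0.091,0],[0.06,0.001,-0.008,-0.091,0]]
  ]
}}

```text
clock: 7.13
position: [0.4596, -0.3185, 0.1318]
ee_rot: [2.769, 1.464, 0.002]
force: [1.3, -0.2, 0.7]
width: 0.652
```

```bash
python3 - <<'E'
from m import *
p,d=eyes.get_image("scene");cv2.imwrite("pics/s4.png",cv2.resize(p[150:350,215:415],None,fx=3,fy=3)[:,:,::-1])
E
```

```text
(no output)
```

View pics/s4.png

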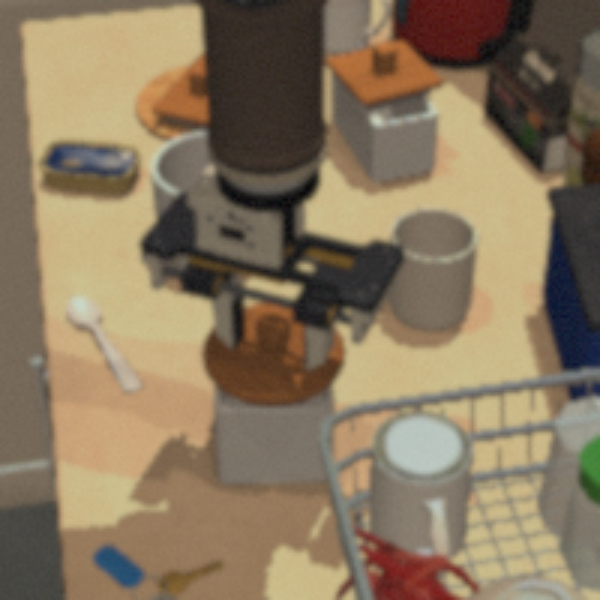

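The last call began while the arm was still moving, so the TCP ended 10 mm off in y. I'll correct that, then grip.

Request:
{"api": "step_arm", "payload": {
  "series": [
    [[0.06,0,0.0105,0,0],[0.06,0,0.0105,-0.001,0],[0.06,0,0.0105,-0.001,0]]
  ]
}}

```text
clock: 7.43
position: [0.4602, -0.3073, 0.1318]
ee_rot: [2.767, 1.465, 0.003]
force: [-0.1, 0.6, -1.0]
width: 0.652
```

Request:
{"api": "step_arm", "payload": {
  "series": [
    [[0.03,0,0,0,0],[0.03,0,0,0,0],[0.02,0,0,0,0],[0.01,0,0,0,0],[0.01,0,0,0,0],[0.01,0,0,0,0],[0.01,0,0,0,0],[0.01,0,0,0.01,0],[0.01,0,0,0.03,0],[0.01,0,0,0.06,0],[0.01,0,0,0.09,0],[0.01,0,0,0.09,0],[0.01,0,0,0.09,0],[0.01,0,0,0.09,0]]
  ]
}}

```text
clock: 8.6
position: [0.4597, -0.3072, 0.2216]
ee_rot: [2.768, 1.465, 0.002]
force: [-0.2, -0.2, -0.6]
width: 0.293
```

```bash
python3 - <<'E'
from m import *
p,d=eyes.get_image("scene");cv2.imwrite("pics/s5.png",cv2.resize(p[150:350,215:415],None,fx=3,fy=3)[:,:,::-1])
print(jaw())
E
```

```text
(array([ 0.45941978, -0.30699913,  0.2209701 ]), np.float64(-34.19941000636867), array([ 0.0050188 , -0.00748811, -0.99995937]))
```

View pics/s5.png

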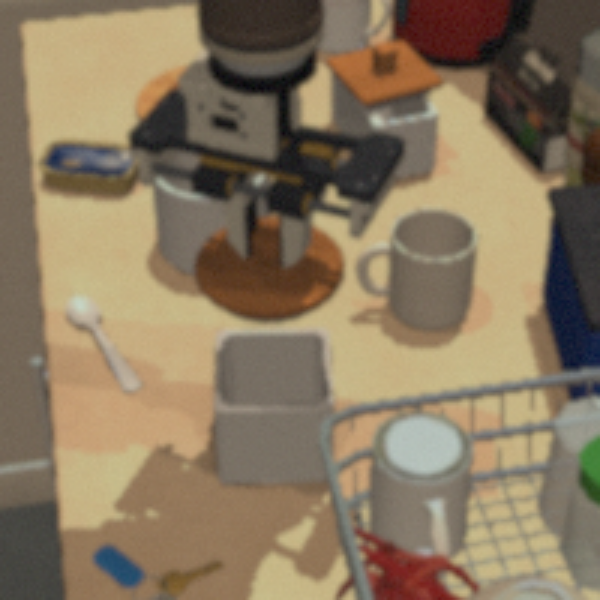

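Request:
{"api": "step_arm", "payload": {
  "series": [
    [[0.01,-0.002,0.04,0,0],[0.01,-0.004,0.08,0,0],[0.01,-0.005,0.12,0,0],[0.01,-0.006,0.16,0,0],[0.01,-0.007,0.2,0,0],[0.01,-0.008,0.24,0,0],[0.01,-0.009,0.265,0,0],[0.01,-0.0096,0.282,0,0],[0.01,-0.0096,0.282,0,0],[0.01,-0.0096,0.282,-0.03,0],[0.01,-0.0096,0.282,-0.055,0],[0.01,-0.0096,0.282,-0.065,0],[0.01,-0.0096,0.282,-0.065,0],[0.01,-0.0096,0.282,-0.065,0],[0.01,-0.0096,0.282,-0.065,0]]
  ]
}}

```text
clock: 9.9
position: [0.4505, -0.0252, 0.1568]
ee_rot: [2.768, 1.465, 0.003]
force: [0.1, -0.0, -0.5]
width: 0.293
```

```bash
python3 - <<'E'
from m import *
p,d=eyes.get_image("scene");cv2.imwrite("pics/s6.png",cv2.resize(p[120:270,225:375],None,fx=4,fy=4,interpolation=cv2.INTER_CUBIC)[:,:,::-1])
print(jaw(),observe()["force"])
p,d=eyes.get_image("top");cv2.imwrite("pics/t6.png",cv2.resize(p[160:310,230:430],None,fx=3,fy=3,interpolation=cv2.INTER_CUBIC)[:,:,::-1]);np.save("t6p.npy",p);np.save("t6d.npy",d)
E
```

```text
(array([ 0.45066541, -0.02511457,  0.15703312]), np.float64(-34.22068918719079), array([ 0.00671866, -0.00753427, -0.99994905])) [ 0.49945756  0.31286008 -0.96169312]
```

View pics/s6.png

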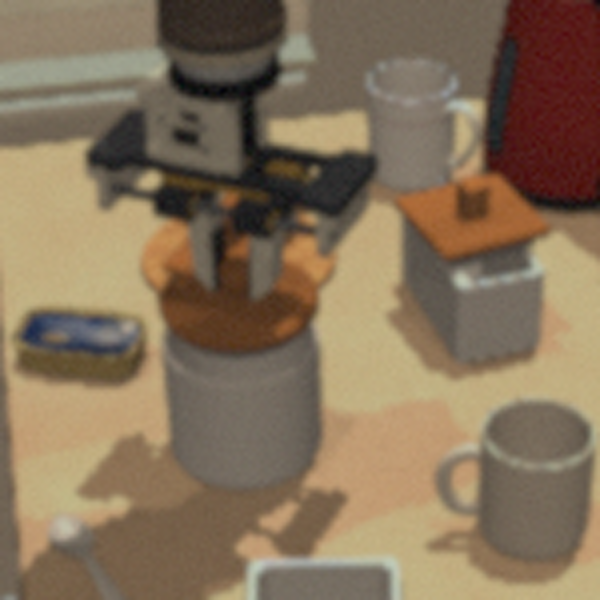

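View pics/t6.png

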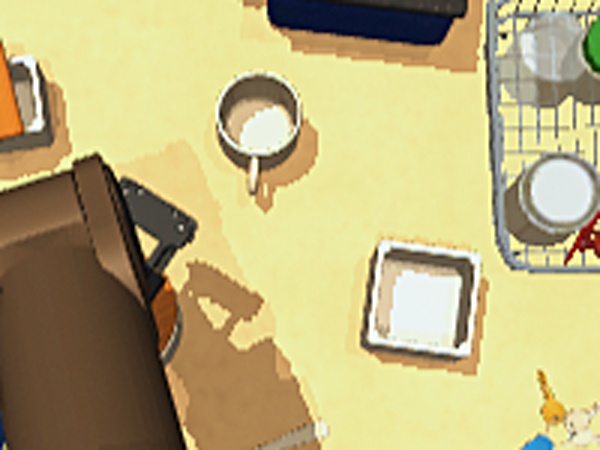

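Request:
{"api": "step_arm", "payload": {
  "series": [
    [[0.01,0,0,-0.006,0],[0.01,0,0,-0.011,0],[0.01,0,0,-0.015,0],[0.01,0,0,-0.018,0],[0.01,0,0,-0.019,0],[0.01,0,0,-0.019,0]]
  ]
}}

```text
clock: 10.5
position: [0.4504, -0.0251, 0.1377]
ee_rot: [2.768, 1.465, 0.003]
force: [0.3, -0.2, -0.9]
width: 0.287
```

Request:
{"api": "step_arm", "payload": {
  "series": [
    [[0.01,0,0,-0.003,0],[0.01,0,0,-0.006,0],[0.01,0,0,-0.0085,0],[0.01,0,0,-0.0085,0],[0.01,0,0,-0.0085,0]]
  ]
}}

```text
clock: 10.92
position: [0.4504, -0.0251, 0.1293]
ee_rot: [2.768, 1.465, 0.003]
force: [-1.8, 0.4, 3.5]
width: 0.293
```

```bash
python3 - <<'E'
from m import *
c=eyes.camera_params("top");p=np.load("t6p.npy");d=np.load("t6d.npy");W=cloud(d,c)
u0,u1,v0,v1=340,400,230,285
Wz=W[v0:v1,u0:u1];m=(Wz[...,2]>.08)&(Wz[...,2]<.1)
vv,uu=np.nonzero(m);q=toplane(np.c_[uu+u0,vv+v0],.09,c);print(len(q),Wz[m][:,2].mean(),rect(q))
# inner mouth
mm=np.uint8(m)*255;cs,h=cv2.findContours(mm,cv2.RETR_CCOMP,cv2.CHAIN_APPROX_NONE)
for x in cs:
    if cv2.contourArea(x)>200: print(rect(toplane(x[:,0]+[u0,v0],.09,c)))
# basket/tall things heights
for n,(a,b,e,f) in dict(basket=(390,500,150,250),tea=(205,250,120,160),kettle=(100,195,105,180)).items():
    w=W[e:f,a:b].reshape(-1,3);w=w[w[:,2]<.5];print(n,np.percentile(w[:,2],[50,95,99]).round(3),w[w[:,2]>.06].min(0).round(3),w[w[:,2]>.06].max(0).round(3))
print(observe()["joints"].round(2))
E
```

```text
348 0.0895142916066982 (array([ 477.1, -322.4]), 136.0, 121.3, -8.9)
(array([ 459.9, -307.2]), 96.9, 96.8, -9.5)
(array([ 460., -307.]), 88.4, 87.6, -9.5)
basket [0.058 0.129 0.134] [ 0.477 -0.677  0.06 ] [ 0.764 -0.361  0.14 ]
tea [0.064 0.1   0.106] [0.786 0.025 0.06 ] [0.874 0.153 0.112]
kettle [0.12  0.213 0.216] [0.697 0.166 0.06 ] [0.892 0.457 0.22 ]
[ 0.35  0.35 -0.52  2.09  0.26  0.76 -0.93]
```

Request:
{"api": "step_arm", "payload": {
  "series": [
    [[0.03,0,0,0,0],[0.05,0,0,0,0],[0.06,0,0,0,0],[0.06,0,0,0,0],[0.06,0,0,0.03,0],[0.06,0,0,0.06,0],[0.06,0,0,0.09,0],[0.06,0,0,0.1,0],[0.06,0,0,0.1,0]]
  ]
}}

```text
clock: 11.67
position: [0.4521, -0.0249, 0.2318]
ee_rot: [2.766, 1.463, 0.01]
force: [0.5, -0.6, -0.2]
width: 0.654
```

Request:
{"api": "step_arm", "payload": {
  "series": [
    [[0.06,0.203,0.137,0.01,47.6],[0.06,0.203,0.137,0.01,47.6],[0.06,0.203,0.137,0.01,47.6],[0.06,0.203,0.137,0.01,47.6],[0.06,0.203,0.137,0.01,47.6],[0.06,0.203,0.137,0.01,47.6],[0.06,0.203,0.137,0.01,47.6],[0.06,0.203,0.137,0.01,47.6],[0.06,0.203,0.137,0.01,47.6],[0.06,0.203,0.137,0.01,47.6],[0.06,0.203,0.137,0.01,47.6],[0.06,0.203,0.137,0.01,47.6],[0.06,0.203,0.137,0.01,47.6],[0.06,0.203,0.137,0.01,47.6]]
  ]
}}

```text
clock: 12.83
position: [0.655, 0.1116, 0.2422]
ee_rot: [1.943, 2.456, 0.017]
force: [-0.8, 0.6, 0.4]
width: 0.652
```

```bash
python3 - <<'E'
from m import *
print(jaw(),observe()["dq"].round(2))
p,d=eyes.get_image("top");cv2.imwrite("pics/t7.png",cv2.resize(p[160:310,110:410],None,fx=2.6,fy=2.6)[:,:,::-1])
c=eyes.camera_params("top");W=cloud(d,c)
w=W[235:295,240:300].reshape(-1,3);w=w[(w[:,2]>.102)&(w[:,2]<.118)]
print("round lid",len(w),np.linalg.lstsq(np.c_[w[:,:2]-w[:,:2].mean(0),np.ones(len(w))],w[:,2],rcond=None)[0],[np.round(v,1) for v in cv2.minEnclosingCircle((w[:,:2]*1000).astype(np.float32))])
E
```

```text
(array([0.65496094, 0.11162154, 0.24218178]), np.float64(13.313112188457865), array([ 0.0144255 ,  0.00242475, -0.99989301])) [-0.  0.  0. -0. -0.  0.  0.]
round lid 286 [-0.00088818 -0.00651079  0.11060871] [array([460.5, -52.7]), np.float64(49.7)]
```

View pics/t7.png

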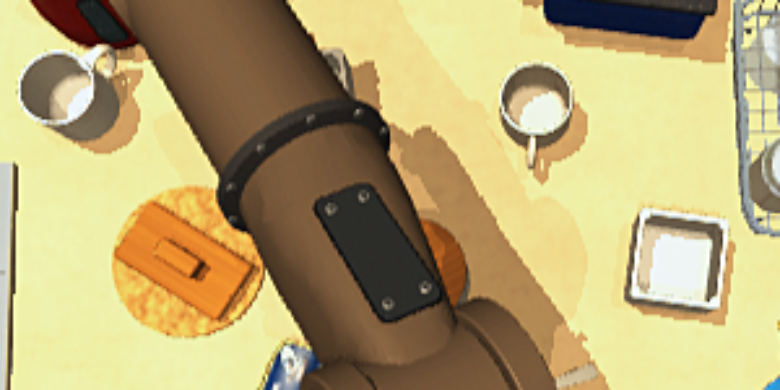

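```bash
python3 - <<'E'
from m import *
p,d=eyes.get_image("scene");cv2.imwrite("pics/s7.png",p[:,:,::-1]);print(observe()["joints"].round(2))
E
```

```text
[ 0.18  0.59 -0.7   1.44  0.39  1.24 -0.33]
```

View pics/s7.png

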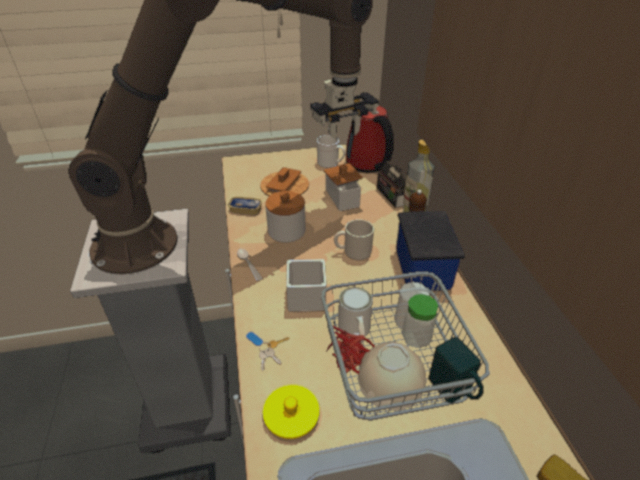

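The arm is well clear, and the round lid looks home at (285,205). The gripper is over the square lid at (345,175), so I'll descend and grip.

Request:
{"api": "step_arm", "payload": {
  "series": [
    [[0.06,0,0.001,-0.035,0],[0.06,0,0.001,-0.07,0],[0.06,0,0.001,-0.1,0],[0.06,0,0.001,-0.115,0],[0.06,0,0.001,-0.1245,0],[0.06,0,0.001,-0.1245,0],[0.06,0,0.001,-0.1245,0],[0.06,0,0.001,-0.1245,0]]
  ]
}}

```text
clock: 13.6
position: [0.656, 0.1133, 0.1192]
ee_rot: [1.942, 2.456, 0.02]
force: [-0.2, -0.1, 0.8]
width: 0.653
```

```bash
python3 - <<'E'
from m import *
p,d=eyes.get_image("scene");cv2.imwrite("pics/s8.png",cv2.resize(p[100:220,270:430],None,fx=5,fy=5,interpolation=cv2.INTER_CUBIC)[:,:,::-1]);print(jaw())
E
```

```text
(array([0.65602588, 0.11337512, 0.11935159]), np.float64(13.33729003128413), array([ 0.01683797,  0.0033915 , -0.99985248]))
```

View pics/s8.png

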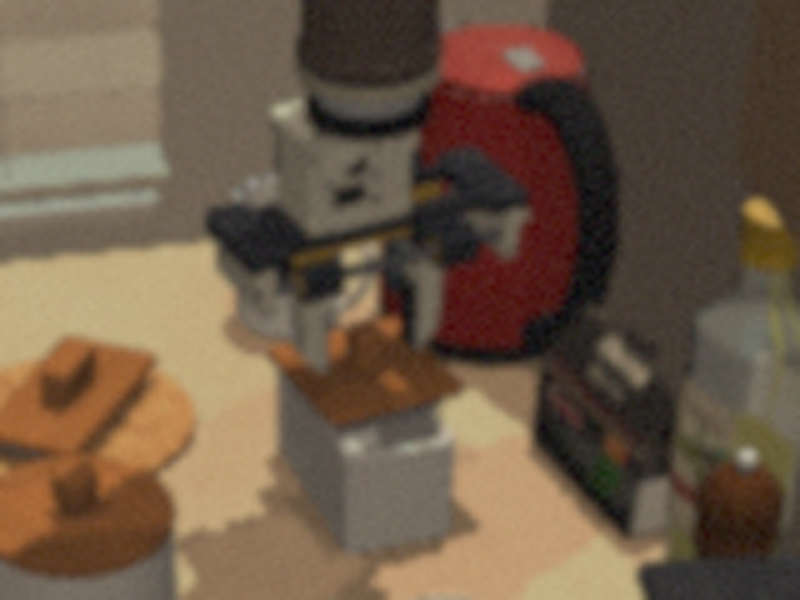

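The knob sits between the fingers at about (385,335) in the crop, so I'll close and lift.

Request:
{"api": "step_arm", "payload": {
  "series": [
    [[0.03,0,0,-0.001,0],[0.03,0,0,-0.001,0],[0.02,0,0,-0.001,0],[0.01,0,0,-0.001,0],[0.01,0,0,-0.001,0],[0.01,0,0,-0.001,0],[0.01,0,0,0,0],[0.01,0,0,0.01,0],[0.01,0,0,0.03,0],[0.01,0,0,0.06,0],[0.01,0,0,0.09,0],[0.01,0,0,0.11,0],[0.01,0,0,0.11,0],[0.01,0,0,0.11,0],[0.01,0,0,0.11,0]]
  ]
}}

```text
clock: 14.9
position: [0.6556, 0.113, 0.2287]
ee_rot: [1.942, 2.456, 0.019]
force: [0.4, -0.6, -1.8]
width: 0.24
```

```bash
python3 - <<'E'
from m import *
p,d=eyes.get_image("scene");cv2.imwrite("pics/s9.png",cv2.resize(p[100:250,250:450],None,fx=3,fy=3,interpolation=cv2.INTER_CUBIC)[:,:,::-1]);print(jaw(), observe()["width"])
E
```

```text
(array([0.65533252, 0.11285638, 0.22815981]), np.float64(13.338384381349842), array([ 0.01485707,  0.00249782, -0.99988651])) 0.23819986682564853
```

View pics/s9.png

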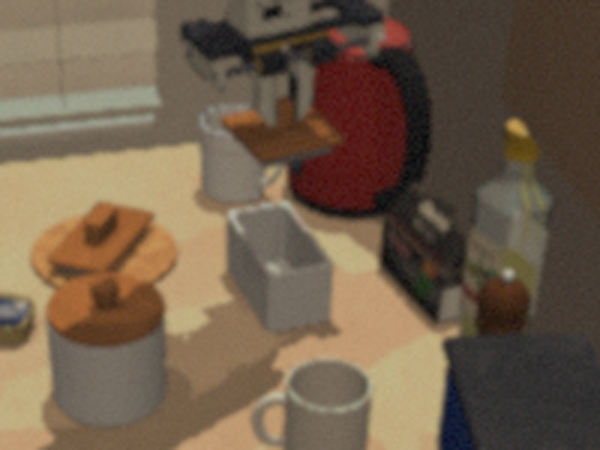

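Request:
{"api": "step_arm", "payload": {
  "series": [
    [[0.01,-0.017,-0.036,0,-4],[0.01,-0.034,-0.073,0,-8],[0.01,-0.051,-0.11,0,-12],[0.01,-0.068,-0.146,0,-16],[0.01,-0.085,-0.183,0,-20],[0.01,-0.102,-0.219,0,-22.8],[0.01,-0.119,-0.256,0,-22.8],[0.01,-0.136,-0.292,0,-22.8],[0.01,-0.153,-0.329,0,-22.8],[0.01,-0.17,-0.366,0,-22.8],[0.01,-0.183,-0.393,0,-22.8],[0.01,-0.191,-0.411,0,-22.8],[0.01,-0.195,-0.419,0,-22.8],[0.01,-0.195,-0.419,0,-22.8],[0.01,-0.195,-0.419,-0.03,-22.8],[0.01,-0.195,-0.419,-0.06,-22.8],[0.01,-0.195,-0.419,-0.08,-22.8],[0.01,-0.195,-0.419,-0.08,-22.8],[0.01,-0.195,-0.419,-0.08,-22.8],[0.01,-0.195,-0.419,-0.08,-22.8]]
  ]
}}

```text
clock: 16.62
position: [0.4618, -0.305, 0.1493]
ee_rot: [2.385, 2.024, 0.016]
force: [0.6, -0.2, -0.8]
width: 0.239
```

```bash
python3 - <<'E'
from m import *
p,d=eyes.get_image("scene");cv2.imwrite("pics/s10.png",cv2.resize(p[200:330,240:400],None,fx=5,fy=4.6,interpolation=cv2.INTER_CUBIC)[:,:,::-1]);print(jaw(), observe()["width"],observe()["force"])
E
```

```text
(array([ 0.46186412, -0.3055162 ,  0.14971488]), np.float64(-9.384434421813966), array([ 0.01692117, -0.00408619, -0.99984848])) 0.23591333161734854 [-0.41449181 -0.71228059 -0.96321661]
```

View pics/s10.png

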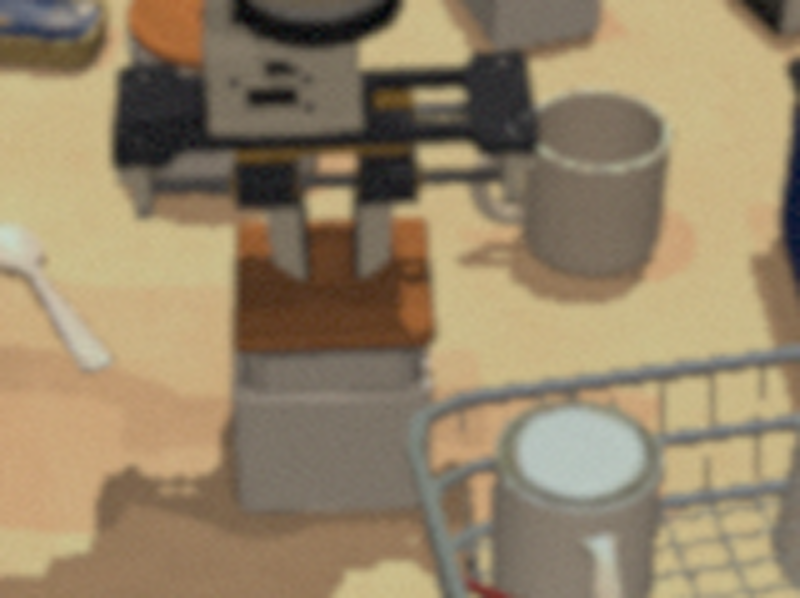

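The lid and canister edges line up, lid 237–432 against rim 237–430. I'll lower into the mouth.

Request:
{"api": "step_arm", "payload": {
  "series": [
    [[0.01,-0.001,-0.001,-0.006,0],[0.01,-0.001,-0.001,-0.012,0],[0.01,-0.001,-0.001,-0.016,0],[0.01,-0.001,-0.001,-0.019,0],[0.01,-0.001,-0.001,-0.021,0],[0.01,-0.001,-0.001,-0.021,0],[0.01,-0.001,-0.001,-0.021,0]]
  ]
}}

```text
clock: 17.25
position: [0.46, -0.3072, 0.1284]
ee_rot: [2.386, 2.023, 0.014]
force: [-2.2, -3.0, -1.6]
width: 0.239
```

Request:
{"api": "step_arm", "payload": {
  "series": [
    [[0.01,-0.0005,-0.0005,-0.002,0],[0.01,-0.0005,-0.0005,-0.004,0],[0.01,-0.0005,-0.0005,-0.006,0],[0.01,-0.0005,-0.0005,-0.008,0],[0.01,-0.0005,-0.0005,-0.008,0],[0.01,-0.0005,-0.0005,-0.008,0]]
  ]
}}

```text
clock: 17.75
position: [0.4599, -0.3073, 0.1206]
ee_rot: [2.386, 2.023, 0.015]
force: [-1.7, 0.1, 2.2]
width: 0.236
```

Request:
{"api": "step_arm", "payload": {
  "series": [
    [[0.01,0,0,-0.001,0],[0.03,0,0,-0.001,0],[0.05,0,0,0,0],[0.06,0,0,0,0],[0.06,0,0,0,0],[0.06,0,0,0.03,0],[0.06,0,0,0.06,0],[0.06,0,0,0.1,0],[0.06,-0.05,0.15,0.11,0],[0.06,-0.05,0.15,0.11,0],[0.06,-0.05,0.15,0.11,0],[0.06,-0.05,0.15,0.11,0],[0.06,-0.05,0.15,0.11,0],[0.06,-0.05,0.15,0.11,0],[0.06,-0.05,0.15,0.11,0]]
  ]
}}

```text
clock: 19.0
position: [0.4102, -0.1579, 0.2308]
ee_rot: [2.385, 2.022, 0.015]
force: [1.0, 0.4, 0.5]
width: 0.652
```

```bash
python3 - <<'E'
from m import *
print(jaw())
p,d=eyes.get_image("top");cv2.imwrite("pics/t11.png",cv2.resize(p[160:310,110:410],None,fx=2.6,fy=2.6)[:,:,::-1])
c=eyes.camera_params("top");W=cloud(d,c)
u0,u1,v0,v1=185,255,165,220
Wz=W[v0:v1,u0:u1];m=(Wz[...,2]>.066)&(Wz[...,2]<.086)
mm=np.uint8(m)*255;cs,h=cv2.findContours(mm,cv2.RETR_CCOMP,cv2.CHAIN_APPROX_NONE)
for x in cs:
    if cv2.contourArea(x)>200: print("obl can",rect(toplane(x[:,0]+[u0,v0],.076,c)))
print(Wz[m][:,2].mean())
Wz=W[225:300,145:225]
m=(Wz[...,2]>.024)&(Wz[...,2]<.045);print("plate depth",m.sum(),np.median(Wz[m][:,2]),rect(Wz[m]))
g=Wz[(Wz[...,2]>.05)&(Wz[...,2]<.075)];print("bar",len(g),g[:,2].mean(),rect(g))
x=W[228:290,340:400].reshape(-1,3)
x=x[(x[:,2]>.085)&(x[:,2]<.108)];print("sq lid",len(x),np.median(x[:,2]),rect(x),np.linalg.lstsq(np.c_[x[:,:2]-x[:,:2].mean(0),np.ones(len(x))],x[:,2],rcond=None)[0])
np.save("t11p.npy",p);np.save("t11d.npy",d)
E
```

```text
(array([ 0.41015057, -0.15787356,  0.23076585]), np.float64(-9.40333586590405), array([ 0.01657681, -0.00517018, -0.99984923]))
obl can (array([655.5, 111.3]), 138.8, 77.5, -82.3)
obl can (array([655.5, 111.5]), 130.6, 68.1, -83.7)
0.07519824876423857
plate depth 1134 0.030999759069429866 (array([450.3, 190.2]), 239.3, 76.0, 55.2)
bar 140 0.058329191994289535 (array([478. , 229.1]), 49.5, 21.8, 57.1)
sq lid 1195 0.10057982118672926 (array([ 480.1, -322.1]), 140.0, 118.3, -9.3) [ 0.00827012 -0.00747132  0.10045171]
```

View pics/t11.png

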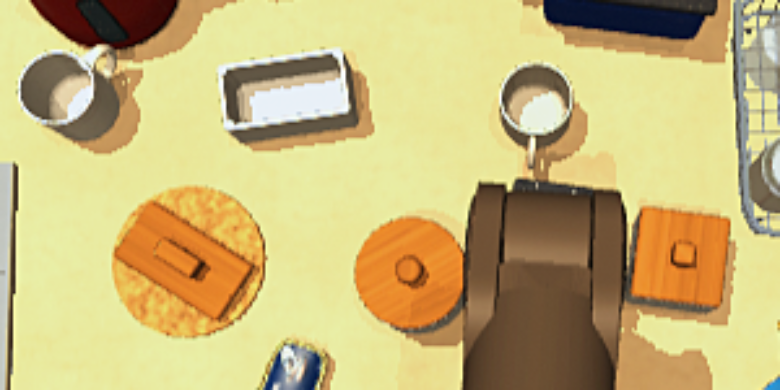

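```bash
python3 - <<'E'
from m import *
c=eyes.camera_params("top");p=np.load("t11p.npy");d=np.load("t11d.npy");W=cloud(d,c)
def edges(q,ctr,ang,L,w):
    a=np.radians(ang);r=(q[:,:2]*1000-ctr)@np.array([[np.cos(a),-np.sin(a)],[np.sin(a),np.cos(a)]])
    for nm,i,j,half,oh in (("long",1,0,w/2,L/2),("short",0,1,L/2,w/2)):
        for s in (1,-1):
            k=(abs(r[:,i]*s-half)<6)&(abs(r[:,j])<oh*.75)
            f=np.polyfit(r[k,j],r[k,i],1);print("  ",nm,s,k.sum(),"off",f[1].round(2),"dang",(np.degrees(np.arctan(f[0]))*(1 if i==1 else -1)).round(2))
u0,u1,v0,v1=185,255,165,220
Wz=W[v0:v1,u0:u1];m=np.uint8((Wz[...,2]>.066)&(Wz[...,2]<.086))*255
cs,h=cv2.findContours(m,cv2.RETR_CCOMP,cv2.CHAIN_APPROX_NONE)
for x in cs:
    A=cv2.contourArea(x)
    if A>200:
        q=toplane(x[:,0]+[u0,v0],.076,c);L,w=rect(q)[1:3];print("can",L,w);edges(q,np.array([655.5,111.4]),-83,L-1,w-3)
Wz=W[225:300,145:213];m=np.uint8((Wz[...,2]>.0245)&(Wz[...,2]<.075))*255
m=cv2.morphologyEx(m,cv2.MORPH_OPEN,np.ones((5,5)))
x=max(cv2.findContours(m,cv2.RETR_EXTERNAL,cv2.CHAIN_APPROX_NONE)[0],key=cv2.contourArea)
q=toplane(x[:,0]+[145,225],.030,c);print("plate",rect(q));edges(q,np.array([478.5,229.5]),56.3,136,72)
E
```

```text
can 138.8 77.5
   long 1 36 off 37.23 dang 0.22
   long -1 36 off -36.27 dang 0.89
   short 1 19 off 68.07 dang -0.8
   short -1 19 off -67.59 dang -0.66
can 130.6 68.1
   long 1 34 off 31.77 dang 0.18
   long -1 35 off -30.71 dang 0.58
   short 1 17 off 63.61 dang -1.4
   short -1 17 off -63.05 dang 2.8
plate (array([478.8, 230.1]), 136.2, 73.6, 56.3)
   long 1 30 off 35.17 dang -0.79
   long -1 33 off -35.02 dang 0.42
   short 1 17 off 66.36 dang -0.9
   short -1 11 off -64.79 dang 0.76
```

Request:
{"api": "step_arm", "payload": {
  "series": [
    [[0.06,0.0686,0.388,0,-24.3],[0.06,0.0686,0.388,0,-24.3],[0.06,0.0686,0.388,0,-24.3],[0.06,0.0686,0.388,0,-24.3],[0.06,0.0686,0.388,0,-24.3],[0.06,0.0686,0.388,0,-24.3],[0.06,0.0686,0.388,0,-24.3],[0.06,0.0686,0.388,0,-24.3],[0.06,0.0686,0.388,0,-24.3],[0.06,0.0686,0.388,0,-24.3],[0.06,0.0686,0.388,0,-24.3],[0.06,0.0686,0.388,0,-24.3],[0.06,0.0686,0.388,-0.04,-24.3],[0.06,0.0686,0.388,-0.08,-24.3],[0.06,0.0686,0.388,-0.1,-24.3],[0.06,0.0686,0.388,-0.1,-24.3],[0.06,0.0686,0.388,-0.1,-24.3],[0.06,0.0686,0.388,-0.1,-24.3]]
  ]
}}

```text
clock: 20.55
position: [0.48, 0.2293, 0.1318]
ee_rot: [2.758, 1.471, 0.012]
force: [0.0, -0.2, -0.4]
width: 0.652
```

Request:
{"api": "step_arm", "payload": {
  "series": [
    [[0.06,-0.0015,0.001,-0.03,0],[0.06,-0.0015,0.001,-0.06,0],[0.06,-0.0015,0.001,-0.075,0],[0.06,-0.0015,0.001,-0.082,0],[0.06,-0.0015,0.001,-0.082,0],[0.06,-0.0015,0.001,-0.082,0],[0.06,-0.0015,0.001,-0.082,0]]
  ]
}}

```text
clock: 21.13
position: [0.4797, 0.231, 0.0516]
ee_rot: [2.758, 1.47, 0.017]
force: [-0.3, -0.2, 0.9]
width: 0.654
```

```bash
python3 - <<'E'
from m import *
p,d=eyes.get_image("scene");cv2.imwrite("pics/s12.png",cv2.resize(p[110:240,220:380],None,fx=5,fy=4.6,interpolation=cv2.INTER_CUBIC)[:,:,::-1]);print(jaw(), observe()["force"])
E
```

```text
(array([0.47957193, 0.2308549 , 0.05147622]), np.float64(-33.87587861274342), array([ 0.01670547, -0.00913767, -0.9998187 ])) [-0.26887361  0.75244711 -0.14187714]
```

View pics/s12.png

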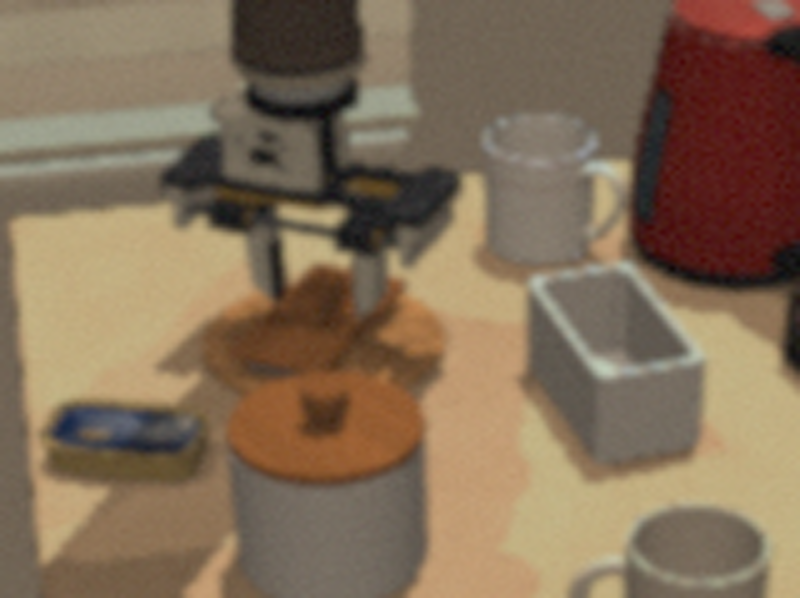

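The fingers straddle the bar, and the round lid sits flush on its canister at crop (325,420).

Request:
{"api": "step_arm", "payload": {
  "series": [
    [[0.03,-0.0005,-0.0005,-0.002,0],[0.03,-0.0005,-0.0005,-0.002,0],[0.02,-0.0005,-0.0005,-0.002,0],[0.01,-0.0005,-0.0005,-0.002,0],[0.01,-0.0005,-0.0005,-0.002,0],[0.01,-0.0005,-0.0005,-0.002,0],[0.01,0,0,0,0],[0.01,0,0,0.02,0],[0.01,0,0,0.05,0],[0.01,0,0,0.09,0],[0.01,0,0,0.13,0],[0.01,0,0,0.16,0],[0.01,0,0,0.16,0],[0.01,0,0,0.16,0],[0.01,0,0,0.16,0]]
  ]
}}

```text
clock: 22.43
position: [0.4792, 0.2303, 0.2108]
ee_rot: [2.758, 1.47, 0.015]
force: [0.2, 0.1, -1.5]
width: 0.24
```

```bash
python3 - <<'E'
from m import *
print(jaw(), observe()["width"],observe()["force"])
E
```

```text
(array([0.47923824, 0.23027405, 0.21078683]), np.float64(-33.8934765007125), array([ 0.01604963, -0.01004792, -0.99982071])) 0.23979553237925164 [ 0.23056815  0.08742475 -1.50906614]
```

Request:
{"api": "step_arm", "payload": {
  "series": [
    [[0.01,0.03,-0.02,0.02,5],[0.01,0.06,-0.04,0.02,11],[0.01,0.09,-0.06,0.02,17],[0.01,0.12,-0.08,0.02,23],[0.01,0.145,-0.098,0.02,29],[0.01,0.165,-0.11,0.02,35],[0.01,0.1768,-0.119,0.02,41.3],[0.01,0.1768,-0.119,0.02,41.3],[0.01,0.1768,-0.119,0.02,41.3],[0.01,0.1768,-0.119,-0.01,41.3],[0.01,0.1768,-0.119,-0.04,41.3],[0.01,0.1768,-0.119,-0.065,41.3],[0.01,0.1768,-0.119,-0.074,41.3],[0.01,0.1768,-0.119,-0.074,41.3],[0.01,0.1768,-0.119,-0.074,41.3],[0.01,0.1768,-0.119,-0.074,41.3]]
  ]
}}

```text
clock: 23.77
position: [0.6566, 0.1125, 0.1386]
ee_rot: [2.064, 2.351, 0.026]
force: [0.4, 0.5, -0.7]
width: 0.234
```

```bash
python3 - <<'E'
from m import *
p,d=eyes.get_image("scene");cv2.imwrite("pics/s13.png",cv2.resize(p[110:230,280:430],None,fx=5,fy=5,interpolation=cv2.INTER_CUBIC)[:,:,::-1]);print(jaw(), observe()["force"])
E
```

```text
(array([0.65678781, 0.11225588, 0.13876271]), np.float64(7.4066201085263845), array([ 0.02124898,  0.00399521, -0.99976623])) [ 1.09670557  0.42666929 -1.14845319]
```

View pics/s13.png

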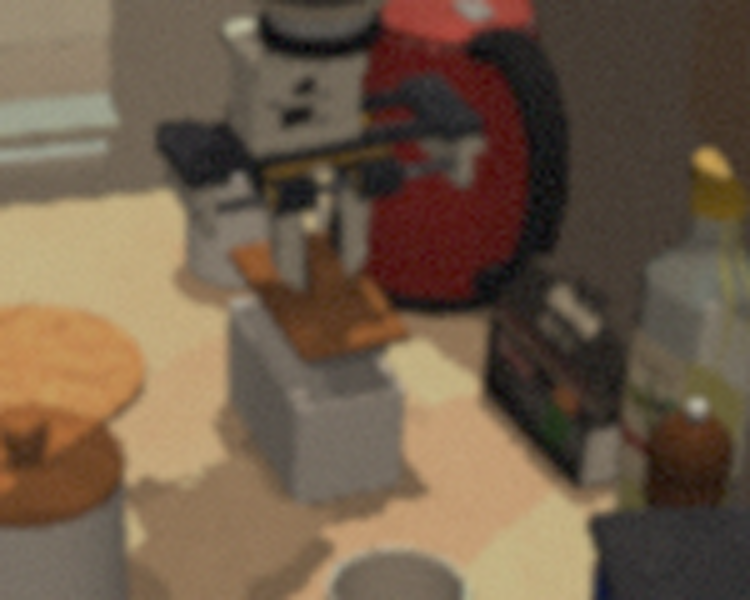

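Request:
{"api": "step_arm", "payload": {
  "series": [
    [[0.01,-0.001,-0.001,-0.006,0],[0.01,-0.001,-0.001,-0.012,0],[0.01,-0.001,-0.001,-0.017,0],[0.01,-0.001,-0.001,-0.021,0],[0.01,-0.001,-0.001,-0.024,0],[0.01,-0.001,-0.001,-0.025,0],[0.01,-0.001,-0.001,-0.025,0]]
  ]
}}

```text
clock: 24.4
position: [0.6556, 0.1115, 0.1133]
ee_rot: [2.065, 2.351, 0.027]
force: [0.4, 1.7, -1.4]
width: 0.242
```

Entering freely, with about 7 mm to go.

Request:
{"api": "step_arm", "payload": {
  "series": [
    [[0.01,0,0,-0.002,0],[0.01,0,0,-0.004,0],[0.01,0,0,-0.006,0],[0.01,0,0,-0.0075,0],[0.01,0,0,-0.0075,0],[0.01,0,0,-0.0075,0]]
  ]
}}

```text
clock: 24.9
position: [0.6558, 0.1116, 0.1062]
ee_rot: [2.064, 2.351, 0.027]
force: [0.4, 0.7, 2.7]
width: 0.237
```

Contact came at the expected home height. I'll release, lift and retreat.

Request:
{"api": "step_arm", "payload": {
  "series": [
    [[0.01,0,0,-0.001,0],[0.03,0,0,-0.001,0],[0.05,0,0,0,0],[0.06,0,0,0,0],[0.06,0,0,0,0],[0.06,0,0,0.03,0],[0.06,0,0,0.06,0],[0.06,0,0,0.1,0],[0.06,0,0,0.13,0],[0.06,-0.15,-0.27,0.15,0],[0.06,-0.15,-0.27,0.15,0],[0.06,-0.15,-0.27,0.15,0],[0.06,-0.15,-0.27,0.15,0],[0.06,-0.15,-0.27,0.15,0],[0.06,-0.15,-0.27,0.15,0],[0.06,-0.15,-0.27,0.15,0],[0.06,-0.2,-0.27,0.15,0],[0.06,-0.2,-0.27,0.15,0],[0.06,-0.2,-0.27,0.15,0],[0.06,-0.2,-0.27,0.15,0]]
  ]
}}

```text
clock: 26.57
position: [0.455, -0.1594, 0.2564]
ee_rot: [2.067, 2.348, 0.026]
force: [0.2, 0.2, -0.7]
width: 0.653
```

```bash
python3 - <<'E'
from m import *
print(jaw())
for n in ("top","scene"):
    p,d=eyes.get_image(n);cv2.imwrite(f"pics/{n}14.png",(cv2.resize(p[160:310,110:410],None,fx=2.6,fy=2.6) if n=="top" else cv2.resize(p[110:330,215:415],None,fx=2.7,fy=2.7))[:,:,::-1])
    np.save(n+"14d.npy",d);np.save(n+"14p.npy",p)
    W=cloud(d,eyes.camera_params(n)).reshape(-1,3);hsv=cv2.cvtColor(p,cv2.COLOR_RGB2HSV).reshape(-1,3)
    for k,(x,y,r,z) in dict(round=(.4494,-.0255,.05,.11),square=(.46,-.307,.04,.1),oblong=(.656,.111,.03,.086)).items():
        k2=np.hypot(W[:,0]-x,W[:,1]-y)<r; w=W[k2&(abs(W[:,2]-z)<.012)&(hsv[:,0]<17)]
        if len(w)<20: print(n,k,"hidden",len(w));continue
        co=np.linalg.lstsq(np.c_[w[:,:2]-[x,y],np.ones(len(w))],w[:,2],rcond=None)[0]
        print(n,k,len(w),"plate z-expected mm",round((np.median(w[:,2])-z)*1000,1),"tilt deg",np.degrees(co[:2]).round(2))
E
```

```text
(array([ 0.4550078 , -0.1593739 ,  0.25638081]), np.float64(7.284757547138696), array([ 0.0212617 ,  0.00311834, -0.99976908]))
top round 986 plate z-expected mm 0.7 tilt deg [0.12 0.17]
top square 607 plate z-expected mm 1.0 tilt deg [ 0.08 -0.04]
top oblong 184 plate z-expected mm 1.3 tilt deg [0.05 0.5 ]
scene round 463 plate z-expected mm -0.8 tilt deg [-0.15  0.12]
scene square 477 plate z-expected mm -0.4 tilt deg [ 0.15 -0.59]
scene oblong 93 plate z-expected mm -0.1 tilt deg [ 0.15 -2.38]
```

View pics/top14.png

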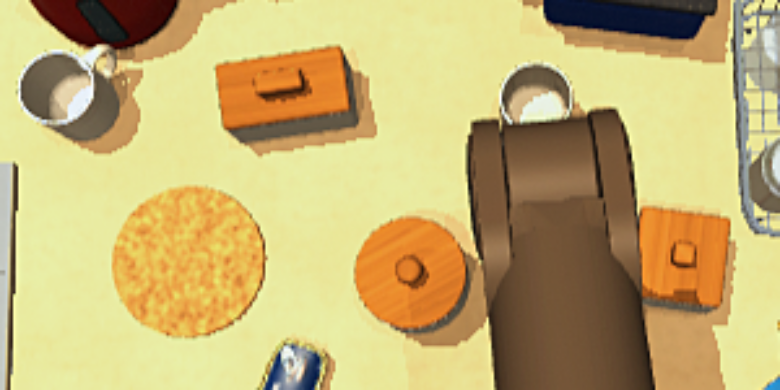

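View pics/scene14.png

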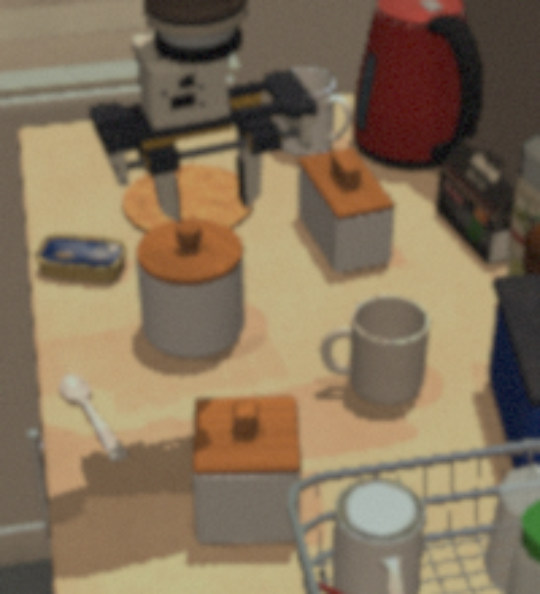

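```bash
python3 - <<'E'
from m import *
from cell import arm
c=eyes.camera_params("top");p=np.load("top14p.npy");d=np.load("top14d.npy");W=cloud(d,c)
w=W[165:225,180:260].reshape(-1,3);w=w[(abs(w[:,2]-.086)<.008)]
co=np.linalg.lstsq(np.c_[w[:,:2]-[.656,.111],np.ones(len(w))],w[:,2],rcond=None)[0];r=w[:,2]-np.c_[w[:,:2]-[.656,.111],np.ones(len(w))]@co
print("oblong tilt",np.degrees(co[:2]).round(2),co[2].round(4),len(w),rect(w))
d0=np.load("top0_d.npy");p0=np.load("top0_p.npy")
df=np.abs(p.astype(int)-p0).sum(2);print("tea mug diff",df[175:215,115:158].mean().round(1),"white mug visible part",df[183:200,300:330].mean().round(1),"ref",df[240:290,460:500].mean().round(1))
print(arm.sign_off())
E
```

```text
oblong tilt [0.11 0.08] 0.0867 1099 (array([656.5, 111.5]), 138.3, 75.2, -81.9)
tea mug diff 20.7 white mug visible part 21.6 ref 21.2
the job is handed in; nothing more can be done
None
```

All three lids are now on their own canisters, and I handed the job in at about 27 s with the gripper open and clear of everything. I laid the oblong lid on the trivet first. The round lid then went to the round canister, the square lid to the square one, and the oblong lid from the trivet to the oblong one.

**Fit:** In the last top view, the plate tops stand within about 1.3 mm of their home heights. They are level to within about 0.2°, taking the oblong lid over its whole plate.

**Disagreeing check:** A fit to a few pixels in the scene view gave the oblong lid a 2.4° tilt. The samples were probably contaminated by the handle's sides, because the full-plate fit in the top view gave about 0.1°.

**Canisters:** The round and oblong canisters still stand where their lids were first measured. I did not re-measure the square canister after fitting its lid. Contact forces during the fits stayed in the low newtons.

**Mugs:** The image change at the tea mug and at the visible part of the white mug was no larger than in an untouched area. The arm partly hid the white mug in the top view, but the scene view showed it standing as before.

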